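# Hook the caddy onto the slatted panel

### The job

Pick up the green caddy by its grip plate and hang it on the slatted panel: with its front tipped up, work the steel lip up into the upper groove, then, still holding it, lower its front until it hangs level with its back plate against the slats, wholly within the panel's width, and let go. The panel may be clamped a little higher or lower than usual, so find the groove gently by feel instead of pushing hard, do not let the caddy drop, and leave the other things on the worktop where they stand.

Things in the scene. Friction and masses are not known exactly. Their poses are not given: they have to be found in the camera images.
- stand: Fixed stand with a 220 mm wide wooden panel of three slats, clamped on two uprights. Origin on the worktop below the middle of the slats' front face (plane x = 0); x into the panel, y along its grooves, z up. The panel's height is NOT measured: it lies 10 mm below to 10 mm above the nominal heights told here, and does not give when pressed. Base 8 mm high, x -36 to 60 mm.
- groove (a point): NOMINAL middle of the upper groove's mouth on the front face, 120 mm up (fixed to the stand: true mouth up to 10 mm higher or lower). Mouth 18 mm high, full width. Floor flat and solid, x 0 to 23 mm. Upper slat 5 mm thick; behind it a cavity, x 5 to 23 mm, reaches 16 mm above the mouth. Panel top 38 mm above this point. A like groove 62 mm lower is not used.
- caddy: Loose green bin with steel back plate, 0.18 to 0.35 kg, upright at the start. Origin: centre of underside; x to its back (hook side), z up. Bin 88 x 110 mm, 45 mm high, open; its 12 mm thick middle divider rises as grip plate (x -35 to 15, up to z 115 mm). Back plate's back face x = 45, z 0 to 85, 100 mm wide. It must not press on the panel with 25 N or more; find the groove with about 4 N.
- hook (a point): Caddy frame (45, 0, 83) mm: back plate's top edge, where a tongue 4 mm thick, 70 mm wide runs back to x = 58 and ends in a 4 mm lip (x 54 to 58, z 81 to 103). The 22 mm hook enters the 18 mm mouth only with the front tipped up 35 to 50 degrees. Hung, the tongue rests on the groove's floor (this point 2 mm above it), the plate is at the face and the lip behind the upper slat.
- lip_tip (a point): Middle of the lip's top edge, caddy frame (56, 0, 103) mm. At 40 degrees of tip it enters along the lip (forward, 50 degrees up) 2.5 mm to spare up and down: point hook then passes 3 mm below the mouth's middle when 14 mm before the face. Turn down with it 5 mm (tipped) to 2 mm (level) before the face; at 40 degrees the hook touches the floor when it is 10 mm above that.
- grip (a point): Middle of the grip plate, caddy frame (-10, 0, 95) mm: pinch it here across its 12 mm, fingers closing along the caddy's y. Best come from above with the fingers leaning about 20 degrees forward (tips towards the caddy's back): the tool then leans 20 degrees the other way, over the panel's top, while the caddy is tipped 40 degrees, and clear of the panel when it hangs.
- mug: Small striped mug with a handle, 60 x 83 x 49 mm, origin at its underside; leave it alone.
- salt_shaker: Glass salt shaker with grey top, 44 mm wide, 90 mm high, origin under its centre; leave it alone.
- pepper_mill: Wooden pepper mill, 58 mm wide, 170 mm high, origin under its centre; leave it alone.
- spice_0: Spice jar with red lid, 45 mm wide, 106 mm high, origin under its centre; leave it alone.

How it is judged:
By the outcome, as a careful person would: the job done as asked, in the order asked, and still so for the second after the job is handed in, with the robot touching nothing.
It also fails if it takes over 64 s, if anything falls off the work surface, if the arm or the gripper's body presses on something with over 40 N, if the wrist force passes 120 N, or if a joint passes its speed limit or range.

### The arm

A 7-joint arm with a two-finger parallel gripper is mounted at the origin on a cart in front of the work surface, level with it; the furniture and walls round the work are solid. World frame = base frame: x ahead of the robot, y to its left, z up, the work surface at z = 0. Lengths are in mm, angles in degrees, forces in N, time in s.
With the tool pointing down it reaches from about 425 to 875 mm from the base axis. Payload 9.9 kg.
Tool frame: the origin (TCP) lies on the centre line of the jaws, within the pads' length; the fingertips stand robot.tips_ahead ahead of it and the grasp point (between the pads) lies 3 mm ahead of it (robot.tips_ahead is the distance from the TCP to the fingertips, in mm); z points along the fingers, y is the line along which they close (so a half turn about z gives the same grasp; the last joint's range is limited). The gripper opens to 85 mm and grips with 20 to 120 N. Pads are 22 mm wide; open, the fingers measure 114 mm over their backs; the gripper's body (76 mm by 85 mm) begins 54 mm behind the grasp point. The pads swing forward as they close: fully open they stand 13 mm farther back than shut.
Start: joints at [62.407, 32.985, 1.427, 82.34, -0.859, 64.687, -3.237], TCP at [261.494, -622.295, 253.289] pointing down, gripper open.
Joint ranges: [-157.87, 157.87], [-19.46, 123.44], [-87.15, 90], [11.01, 140.99], [-62.26, 242.26], [9.8, 113.94], [-161.44, 161.44]. Speed limits (degrees/s): [127.2, 127.2, 172.46, 172.46, 180, 180, 180].

### API

Orientations are given as [roll, pitch, yaw] about the fixed x, y, z axes, in that order (R = Rz(yaw) Ry(pitch) Rx(roll)).
In Python, from bench import robot, get_image, masks_of, mark_of gives the robot as it stands.
- The arm moves only by the tool drive_tool, never from a script. Its argument "increments" is a list of rows, each an object with "delta_pos": the shift along the tool's x, y, z in units of 40 mm (1.0 is 40 mm), a list of three; "delta_rot": the turn, a rotation vector about the tool's x, y, z in units of 10 degrees (1.0 is 10 degrees), a list of three; "fingers": the finger opening in mm, from 0 to 85.4. In form: [{"delta_pos": [x, y, z], "delta_rot": [ax, ay, az], "fingers": fingers}, ...]. A call has 1 to 5 rows; each row shifts and turns the commanded pose from where the row before left it, along the tool's axes as they then stand; what a row does not reach is not made up. A row lasts 1/8 s, in which the tool goes at most 62.5 mm and 10.7 degrees, less where a joint would pass 70% of its speed; a pose out of reach is approached as far as the arm can. A call is refused whole if a number of a shift passes 1 or a number of a turn 1, either way. A call with a gripper value outside its range is refused whole. The fingers move at their own pace and stop on an object; "newtons" is the grip in N (left out, the last holds). Time passes only in rows, so rows that do not move let the fingers close. It gives the time, the measured TCP pose, the force, the opening and the grip force at its end, in the units of the state.
- robot.get_state(): the state, without advancing time (a new reading comes with each control period).
- get_image(name): name is "scene" or "top" or "wrist"; returns a dict with "image" (480x640x3 uint8, red, green, blue), "camera_matrix" (3x3 intrinsics, pixels), "D" ([k1, k2, p1, p2, k3] as OpenCV has them; the pictures are not rectified), "extrinsics" (4x4, takes a point from camera to world coordinates); the wrist camera has in their place "mount" (4x4, takes a point from camera to tool coordinates, whose origin is the TCP and whose axes are the flange's). Camera axes: x right, y down, z forward; pixel columns grow to the right and rows downward; lengths in mm; the calibration is good to about 2 mm. A picture is of the moment at which its call begins: read the wrist's pose just before it. There is no depth.
- robot.finish_job(): hands the job in; it is judged then, once.
Trained networks look in the newest picture that a camera, given by its name, has taken for a name from the list of things; names that differ only in an ending like _2 or _b are one class to them, and where a whole thing is asked for, a point or a joint stands for the part that bears it (a point fixed in the world has none). Each returns a list of dicts, best first, with "p" (0 to 1); they miss things now and then, are a little off and sometimes report something else, mostly with a low value. They report only what shows in the picture. A call takes as long as a camera call.
- masks_of(target, camera): "region" (480x640 bool, what is visible of it) and "pixel" ([column, row] in pixels, amid what is visible of it).
- mark_of(target, camera): "pixel" ([column, row] in pixels: a listed point, or the origin of a listed thing).
The state is a dict: "time_s": time; "qpos": joint angles; "joint_vel": joint speeds; "effort": joint torques, N m; "eef_pos": TCP position; "tcp_rot": TCP orientation; "wrist_force": force on the tool from outside, world axes, zero at the start; "torque": the same for the moment, N m; "grip_width": opening from 0.0 (shut) to 1.0 (fully open); "gripper_force": force on a finger pad.
Only numpy, scipy, OpenCV 4.12 (cv2) and the standard library are available. Lean on these libraries where they do the work, as an engineer would, in place of code of your own. Each camera call takes 0.05 s, during which the arm holds its last target. There are 200 camera calls.

## Working session

There is one attempt and no reset: what is moved stays moved. The work goes in short steps, Python scripts to look and compute and a tool call to move; the robot and the scene stay as the last step left them, time stands still between calls to the robot, and variables do not carry over. Pictures are saved under pics/ and viewed, at most 10 in all, crops included, and the job is handed in when it is done.

Besides the shell and the picture viewer there is one more tool, called as name(argument=value, ...), one argument or row to a line, values as JSON. drive_tool: Moves the arm, as the interface text tells. Its arguments: {"type":"object","properties":{"increments":{"type":"array"},"newtons":{"type":"number"}},"required":["increments"]}

```bash
mkdir -p pics; ls; cat > h.py <<'E'
import numpy as np, cv2
from scipy.spatial.transform import Rotation as R
from bench import robot, get_image, masks_of, mark_of
def ray(im,px,T=None):
    T=np.array(im["extrinsics"] if T is None else T)
    p=cv2.undistortPoints(np.array([[px]],float),np.array(im["camera_matrix"]),np.array(im["D"]))[0,0]
    return T[:3,3],T[:3,:3]@np.array([p[0],p[1],1])
def atz(im,px,z,T=None):
    o,d=ray(im,px,T); return o+d*(z-o[2])/d[2]
def tri(rs):
    A=np.zeros((3,3));b=np.zeros(3)
    for o,d in rs:
        d=d/np.linalg.norm(d);P=np.eye(3)-np.outer(d,d);A+=P;b+=P@o
    x=np.linalg.solve(A,b);return x,[round(float(np.linalg.norm(np.cross(x-o,d/np.linalg.norm(d)))),1) for o,d in rs]
def proj(im,X,T=None):
    T=np.linalg.inv(np.array(im["extrinsics"] if T is None else T))
    return cv2.projectPoints(np.array(X,float).reshape(-1,1,3),cv2.Rodrigues(T[:3,:3])[0],T[:3,3],np.array(im["camera_matrix"]),np.array(im["D"]))[0].reshape(-1,2)
E
python3 - <<'E'
from h import *
np.set_printoptions(precision=1,suppress=True)
print({k:np.round(v,2) for k,v in robot.get_state().items()}, robot.tips_ahead)
I={c:get_image(c) for c in("scene","top")}
for c in I: cv2.imwrite(f"pics/{c}0.png",I[c]["image"][:,:,::-1]); print(c,np.array(I[c]["extrinsics"])[:3,3])
for n in "stand groove caddy hook lip_tip grip mug salt_shaker pepper_mill spice_0".split():
    m={c:[(np.round(r["pixel"]),round(r["p"],2)) for r in mark_of(n,c)[:2]] for c in I}
    print(n,m)
    if m["scene"] and m["top"]: print("   ",*tri([ray(I[c],m[c][0][0]) for c in I]))
E
```

```text
pics
{'time_s': np.float64(0.0), 'qpos': array([62.4, 33. ,  1.4, 82.4, -0.9, 64.7, -3.2]), 'joint_vel': array([ 0.1,  0.1, -0.1, -0.1,  0. , -0. , -0. ]), 'effort': array([  0. , -76.6,   2.2, -28.6,   0. ,   0. ,  -0. ]), 'eef_pos': array([ 261.3, -621.9,  252.4]), 'tcp_rot': array([-179.9,    0. ,   22.8]), 'wrist_force': array([ 0.3, -0.1,  0.8]), 'torque': array([-0.1, -0. , -0. ]), 'gripper_force': np.float64(0.0), 'grip_width': np.float64(1.0)} 22.0
scene [-42.7 406.5 628.8]
top [ 139.    35.2 1149.9]
stand {'scene': [(array([295., 294.]), 0.69)], 'top': [(array([282., 246.]), 0.57)]}
    [571.6 179.2  -6.6] [3.6, 3.6]
groove {'scene': [(array([291., 244.]), 0.76)], 'top': [(array([281., 227.]), 0.76)]}
    [570.9 177.2 121.1] [1.3, 1.3]
caddy {'scene': [(array([431., 250.]), 0.96), (array([192., 347.]), 0.69)], 'top': [(array([422., 277.]), 0.63), (array([448., 237.]), 0.25)]}
    [ 550.8 -158.2    3. ] [5.3, 5.3]
hook {'scene': [(array([422., 214.]), 0.82)], 'top': [(array([423., 247.]), 0.63)]}
    [ 590.1 -143.    84.5] [1.4, 1.4]
lip_tip {'scene': [(array([419., 208.]), 0.66)], 'top': [(array([421., 237.]), 0.63), (array([447., 234.]), 0.44)]}
    [ 604.7 -137.9   95.6] [3.6, 3.6]
grip {'scene': [(array([445., 219.]), 0.69), (array([431., 251.]), 0.24)], 'top': [(array([431., 265.]), 0.83)]}
    [ 542.7 -164.1   96. ] [2.0, 2.0]
mug {'scene': [(array([193., 350.]), 0.8)], 'top': [(array([188., 260.]), 0.83)]}
    [499.3 398.1   7.2] [3.3, 3.3]
salt_shaker {'scene': [], 'top': [(array([449., 236.]), 0.92)]}
pepper_mill {'scene': [(array([395., 228.]), 0.56)], 'top': [(array([412., 224.]), 0.79)]}
    [ 677.8 -130.5   -3.3] [6.3, 6.3]
spice_0 {'scene': [(array([200., 310.]), 0.64)], 'top': [(array([212., 225.]), 0.67)]}
    [600.  364.   -0.8] [1.9, 1.9]
```

View pics/scene0.png

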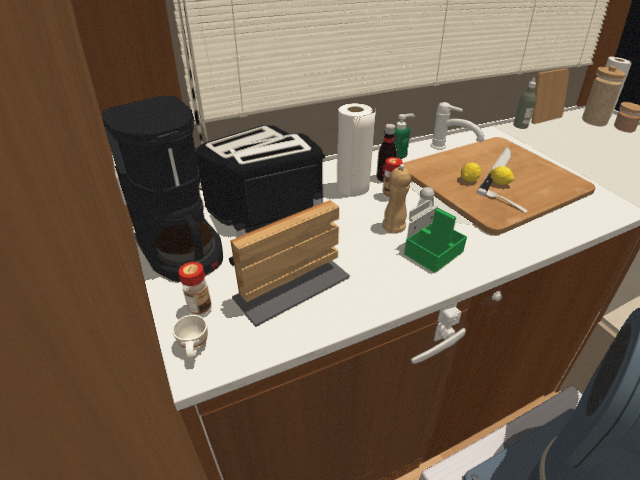

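View pics/top0.png

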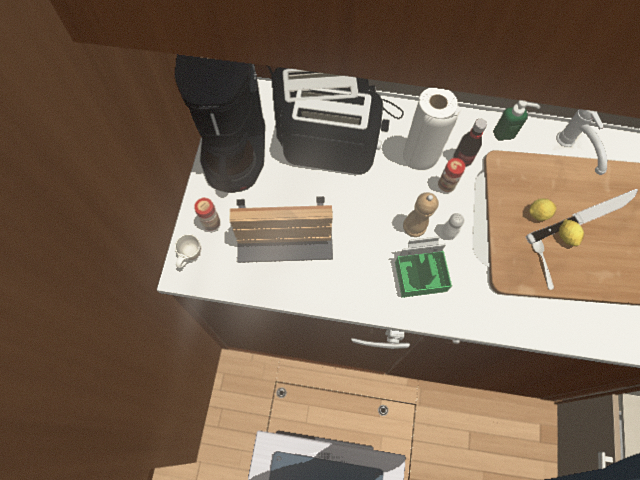

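The scene picture shows the panel at about (290,250) and the caddy at (437,243), with the salt shaker (428,200) and pepper mill (397,200) close behind it. The top picture has the caddy at (423,270), the panel at (282,230) and the salt shaker at (455,227). Next I'll fit the poses to the silhouettes.

```bash
cat > fit.py <<'E'
from h import *
from scipy.optimize import minimize
np.set_printoptions(precision=1,suppress=True)
def box(x0,x1,y0,y1,z0,z1): return np.array([[x,y,z] for x in(x0,x1) for y in(y0,y1) for z in(z0,z1)],float)
CAD=[box(-43,45,-55,55,0,45),box(-35,15,-6,6,45,115),box(41,45,-50,50,0,85),box(45,58,-35,35,81,85),box(54,58,-35,35,81,103)]
def place(b,x,y,w): return R.from_euler('z',w,degrees=True).apply(b)+[x,y,0]
def render(im,boxes):
    m=np.zeros((960,1280),np.uint8)
    for b in boxes: cv2.fillConvexPoly(m,cv2.convexHull(np.round(proj(im,b)*2*16).astype(np.int32)),255,shift=4)
    return cv2.resize(m,(640,480),interpolation=cv2.INTER_AREA)/255.
def score(I,M,boxes,s=1.2):
    e=0
    for c in I:
        e+=np.abs(cv2.GaussianBlur(render(I[c],boxes)-M[c],(0,0),s)).sum()/M[c].sum()
    return e
E
python3 - <<'E'
from fit import *
I={c:get_image(c) for c in("scene","top")}
def mk(n): 
    return {c:masks_of(n,c)[0]["region"].astype(float) for c in I}
Mc=mk("caddy")
f=lambda p:score(I,Mc,[place(b,*p) for b in CAD])
for w in(5,25):
    r=minimize(f,[550,-160,w],method="Nelder-Mead",options=dict(initial_simplex=[[550,-160,w],[565,-160,w],[550,-145,w],[550,-160,w+15]],xatol=.1,fatol=1e-4)); print("caddy",r.x,r.fun)
cb=[place(b,*r.x) for b in CAD]
Ms=mk("stand")
def SB(p):
    x,y,w,dz,hw,th=p
    return [place(b,x,y,w) for b in (box(-36,60,-hw,hw,0,8),box(0,th,-110,110,38+dz,158+dz))]
g=lambda p:score(I,Ms,SB(p))+max(0,abs(p[3])-12)
for w in(5,15):
    x0=np.array([571,178,w,0,105,28.]);S=[x0]+[x0+d for d in np.diag([12,12,10,6,10,6.])]
    r2=minimize(g,x0,method="Nelder-Mead",options=dict(initial_simplex=S,maxiter=500,xatol=.1,fatol=1e-4)); print("stand",r2.x,r2.fun)
for n in ("scene","top"):
    v=I[n]["image"][:,:,::-1].copy()
    v=cv2.resize(v,None,fx=3,fy=3,interpolation=cv2.INTER_CUBIC)
    for b in cb[:3]+SB(r2.x):
        h=cv2.convexHull((proj(I[n],b)*3+1).astype(np.int32)); cv2.polylines(v,[h],True,(255,0,255),1)
    u,w_=proj(I[n],[[570,20,60]])[0]*3
    u=int(u);w_=int(w_); cv2.imwrite(f"pics/f_{n}.png",v[max(0,w_-250):w_+200,max(0,u-400):u+400])
E
```

```text
caddy [ 547.1 -158.5   17.2] 0.061056969749882166
caddy [ 547.1 -158.4   16.4] 0.06252635611406651
stand [570.3 174.8  11.    2.2 113.5  32.1] 0.09710711666808478
stand [570.3 175.   11.1   2.5 113.8  31.8] 0.09614048396181499
```

View pics/f_scene.png

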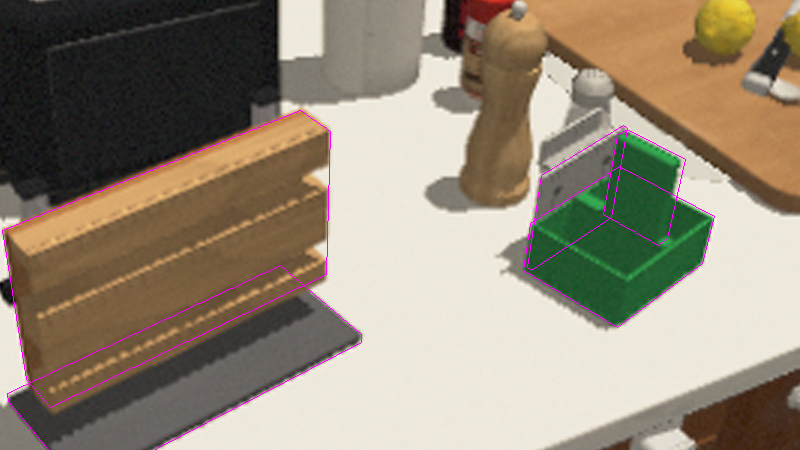

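View pics/f_top.png

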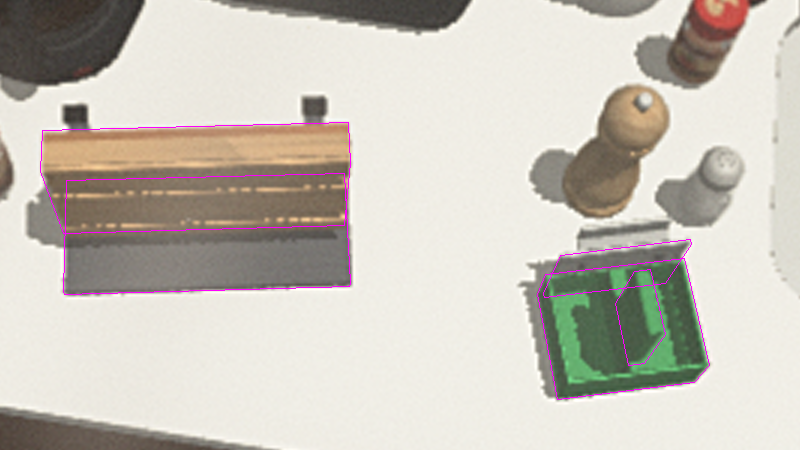

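The outlines match both pictures. The caddy's front edge, bin and grip plate line up near (640,330) in the top crop, and so do the stand's panel and base. That puts the caddy at (547,-158) with yaw 17°, and the stand at (570,175) with yaw 11° and height about +2 mm. Now I'll plan the approach.

```bash
cat > plan.py <<'E'
from h import *
import json,math
np.set_printoptions(precision=1,suppress=True)
CADDY=(547.1,-158.5,17.0); STAND=(570.3,175.0,11.0)
def cur():
    s=robot.get_state(); return np.array(s["eef_pos"]),R.from_euler('xyz',s["tcp_rot"],degrees=True)
def tool(p,yaw,pitch): return np.array(p,float),R.from_euler('xyz',[180,pitch,yaw],degrees=True)
def rows(start,goal,n=None,mm=36,deg=7,f=85):
    p,q=start;P,Q=goal
    w=(q.inv()*Q).magnitude()*57.3; d=np.linalg.norm(P-p)
    n=n or max(1,math.ceil(max(d/mm,w/deg)))
    w_each=(q.inv()*Q).as_rotvec()/n
    for i in range(n):
        dp=q.inv().apply((P-p)/(n-i)); rv=(q.inv()*Q).as_rotvec()/(n-i)
        a=np.round(dp/40,3);b=np.round(np.degrees(rv)/10,3)
        print(json.dumps({"delta_pos":a.tolist(),"delta_rot":b.tolist(),"fingers":f}).replace("-0.0,","0.0,"))
        p=p+q.apply(a*40); q=q*R.from_rotvec(np.radians(b*10))
    print("--"); return p,q
def show():
    s=robot.get_state(); print(round(s["time_s"],2),np.array(s["eef_pos"]),np.array(s["tcp_rot"]),"F",np.array(s["wrist_force"]),"T",np.round(s["torque"],2),"g",round(s["grip_width"],3),round(s["gripper_force"],1))
E
python3 - <<'E'
from plan import *
x,y,w=CADDY
g=np.array([x,y,0])+R.from_euler('z',w,degrees=True).apply([-10,0,95])
P,Q=tool(g,w,-20); z=Q.apply([0,0,1]); G=(g-3*z,Q); A=(g-93*z,Q)
print(G[0],A[0],Q.as_euler('xyz',degrees=True))
rows(rows(cur(),A),G,n=5,f=70)
E
```

```text
[ 536.6 -161.7   97.8] [ 507.1 -170.7  182.4] [180. -20.  17.]
{"delta_pos": [0.669, -0.535, 0.118], "delta_rot": [-0.007, 0.133, 0.038], "fingers": 85}
{"delta_pos": [0.662, -0.54, 0.133], "delta_rot": [-0.007, 0.133, 0.038], "fingers": 85}
{"delta_pos": [0.656, -0.544, 0.148], "delta_rot": [-0.007, 0.133, 0.038], "fingers": 85}
{"delta_pos": [0.648, -0.549, 0.162], "delta_rot": [-0.007, 0.133, 0.038], "fingers": 85}
{"delta_pos": [0.641, -0.553, 0.176], "delta_rot": [-0.007, 0.133, 0.038], "fingers": 85}
{"delta_pos": [0.633, -0.558, 0.191], "delta_rot": [-0.007, 0.133, 0.038], "fingers": 85}
{"delta_pos": [0.625, -0.562, 0.204], "delta_rot": [-0.007, 0.133, 0.038], "fingers": 85}
{"delta_pos": [0.616, -0.567, 0.218], "delta_rot": [-0.007, 0.133, 0.038], "fingers": 85}
{"delta_pos": [0.607, -0.571, 0.232], "delta_rot": [-0.007, 0.133, 0.038], "fingers": 85}
{"delta_pos": [0.597, -0.575, 0.245], "delta_rot": [-0.006, 0.133, 0.039], "fingers": 85}
{"delta_pos": [0.588, -0.58, 0.258], "delta_rot": [-0.007, 0.134, 0.038], "fingers": 85}
{"delta_pos": [0.578, -0.584, 0.271], "delta_rot": [-0.006, 0.133, 0.039], "fingers": 85}
{"delta_pos": [0.567, -0.588, 0.283], "delta_rot": [-0.007, 0.134, 0.038], "fingers": 85}
{"delta_pos": [0.557, -0.592, 0.296], "delta_rot": [-0.006, 0.133, 0.039], "fingers": 85}
{"delta_pos": [0.545, -0.596, 0.309], "delta_rot": [-0.007, 0.134, 0.038], "fingers": 85}
--
{"delta_pos": [0.0, 0.0, 0.45], "delta_rot": [0.0, 0.0, 0.0], "fingers": 70}
{"delta_pos": [0.0, 0.0, 0.45], "delta_rot": [0.0, 0.0, 0.0], "fingers": 70}
{"delta_pos": [0.0, 0.0, 0.45], "delta_rot": [0.0, 0.0, 0.0], "fingers": 70}
{"delta_pos": [0.0, 0.0, 0.45], "delta_rot": [0.0, 0.0, 0.0], "fingers": 70}
{"delta_pos": [0.0, 0.0, 0.45], "delta_rot": [0.0, 0.0, 0.0], "fingers": 70}
--
```

drive_tool(
  increments=[
    {"delta_pos": [0.67, -0.54, 0.12], "delta_rot": [0, 0.13, 0.04], "fingers": 85},
    {"delta_pos": [0.66, -0.54, 0.13], "delta_rot": [0, 0.13, 0.04], "fingers": 85},
    {"delta_pos": [0.66, -0.54, 0.15], "delta_rot": [0, 0.13, 0.04], "fingers": 85},
    {"delta_pos": [0.65, -0.55, 0.16], "delta_rot": [0, 0.13, 0.04], "fingers": 85},
    {"delta_pos": [0.64, -0.55, 0.18], "delta_rot": [0, 0.13, 0.04], "fingers": 85},
  ],
)

```text
time_s: 2.02
eef_pos: [344.1, -470.8, 229.7]
tcp_rot: [-179.9, -6.5, 20.8]
wrist_force: [1.0, -0.6, -0.2]
grip_width: 0.997
gripper_force: 0.0
```

drive_tool(
  increments=[
    {"delta_pos": [0.63, -0.56, 0.19], "delta_rot": [0, 0.13, 0.04], "fingers": 85},
    {"delta_pos": [0.62, -0.56, 0.2], "delta_rot": [0, 0.13, 0.04], "fingers": 85},
    {"delta_pos": [0.62, -0.57, 0.22], "delta_rot": [0, 0.13, 0.04], "fingers": 85},
    {"delta_pos": [0.61, -0.57, 0.23], "delta_rot": [0, 0.13, 0.04], "fingers": 85},
    {"delta_pos": [0.6, -0.57, 0.24], "delta_rot": [0, 0.13, 0.04], "fingers": 85},
  ],
)

```text
time_s: 2.65
eef_pos: [426.2, -320.5, 207.0]
tcp_rot: [-179.6, -13.0, 18.7]
wrist_force: [0.4, 0.6, 0.4]
grip_width: 0.997
gripper_force: 0.0
```

drive_tool(
  increments=[
    {"delta_pos": [0.59, -0.58, 0.26], "delta_rot": [0, 0.13, 0.04], "fingers": 85},
    {"delta_pos": [0.58, -0.58, 0.27], "delta_rot": [0, 0.13, 0.04], "fingers": 85},
    {"delta_pos": [0.57, -0.59, 0.28], "delta_rot": [0, 0.14, 0.04], "fingers": 80},
    {"delta_pos": [0.56, -0.59, 0.3], "delta_rot": [0, 0.13, 0.04], "fingers": 75},
    {"delta_pos": [0.54, -0.6, 0.31], "delta_rot": [-0.02, 0.14, 0.04], "fingers": 70},
  ],
)

```text
time_s: 3.28
eef_pos: [508.4, -169.8, 184.3]
tcp_rot: [-179.2, -19.7, 16.5]
wrist_force: [0.2, 0.3, -0.5]
grip_width: 0.821
gripper_force: 0.0
```

```bash
python3 - <<'E'
from plan import *
x,y,w=CADDY
p,q=cur(); im=get_image("wrist")
T=np.eye(4);T[:3,:3]=q.as_matrix();T[:3,3]=p
W=T@np.array(im["mount"])
for n,l in(("grip",(-10,0,95)),("hook",(45,0,83)),("lip_tip",(56,0,103))):
    m=mark_of(n,"wrist")[:1]
    pr=proj(im,np.array([x,y,0])+R.from_euler('z',w,degrees=True).apply(l),W)[0]
    print(n,[(np.array(r["pixel"]),round(r["p"],2)) for r in m],pr, [atz(im,r["pixel"],l[2],W) for r in m],np.array([x,y,0])+R.from_euler('z',w,degrees=True).apply(l))
cv2.imwrite("pics/w1.png",im["image"][:,:,::-1]); show()
E
```

```text
grip [(array([321.3, 251.2]), 0.56)] [322.6 258.9] [array([ 542. , -159.2,   95. ])] [ 537.5 -161.4   95. ]
hook [(array([321.9, 172.2]), 0.8)] [322.5 176.6] [array([ 592.9, -144.1,   83. ])] [ 590.1 -145.3   83. ]
lip_tip [(array([324.9, 149. ]), 0.72)] [322.  152.5] [array([ 603.2, -143.2,  103. ])] [ 600.7 -142.1  103. ]
3.48 [ 507.8 -170.4  184.2] [-179.1  -19.7   16.6] F [ 0.3 -1.5 -0.3] T [-0.1  0.3  0.1] g 0.823 0.0
```

drive_tool(
  increments=[
    {"delta_pos": [0.02, 0, 0.46], "delta_rot": [-0.04, 0, 0], "fingers": 60},
    {"delta_pos": [0, 0, 0.46], "delta_rot": [-0.05, 0.02, 0], "fingers": 60},
    {"delta_pos": [0, 0, 0.46], "delta_rot": [0, 0, 0], "fingers": 60},
    {"delta_pos": [0, 0, 0.46], "delta_rot": [0, 0, 0], "fingers": 60},
    {"delta_pos": [0, 0, 0.46], "delta_rot": [0, 0, 0], "fingers": 60},
  ],
)

```text
time_s: 4.1
eef_pos: [538.3, -162.8, 97.4]
tcp_rot: [179.9, -19.9, 16.5]
wrist_force: [0.6, 1.0, -0.1]
grip_width: 0.703
gripper_force: 0.0
```

drive_tool(
  increments=[
    {"delta_pos": [0, 0, 0], "delta_rot": [0, 0, 0], "fingers": 30},
    {"delta_pos": [0, 0, 0], "delta_rot": [0, 0, 0], "fingers": 16},
    {"delta_pos": [0, 0, 0], "delta_rot": [0, 0, 0], "fingers": 5},
    {"delta_pos": [0, 0, 0], "delta_rot": [0, 0, 0], "fingers": 0},
    {"delta_pos": [0, 0, 0], "delta_rot": [0, 0, 0], "fingers": 0},
  ],
  newtons=80,
)

```text
time_s: 4.72
eef_pos: [538.1, -161.2, 98.0]
tcp_rot: [180.0, -19.9, 16.5]
wrist_force: [-0.1, 0.4, -1.8]
grip_width: 0.128
gripper_force: 78.2
```

drive_tool(
  increments=[
    {"delta_pos": [0.05, 0, -0.14], "delta_rot": [0, 0, 0], "fingers": 0},
    {"delta_pos": [0.14, 0, -0.38], "delta_rot": [0, 0, 0], "fingers": 0},
    {"delta_pos": [0.14, 0, -0.38], "delta_rot": [0, 0, 0], "fingers": 0},
    {"delta_pos": [0.14, 0, -0.38], "delta_rot": [0, 0, 0], "fingers": 0},
    {"delta_pos": [0.14, 0, -0.38], "delta_rot": [0, 0, 0], "fingers": 0},
  ],
)

```text
time_s: 5.35
eef_pos: [538.4, -160.9, 169.5]
tcp_rot: [180.0, -19.9, 16.6]
wrist_force: [0.4, 1.1, -2.1]
grip_width: 0.129
gripper_force: 78.1
```

```bash
cat >> plan.py <<'E'
# caddy-in-tool transform: caddy pose when the tool is at (p,q): measured grasp state
GR=R.from_euler('xyz',[180,-20,0],degrees=True)      # tool rotation in caddy frame
TCPc=None
def set_grasp(tcp_c,rot): 
    global GR,TCPc; GR=rot;TCPc=np.array(tcp_c,float)
def tool_for(hook_s,tip,dyaw=0,stand=STAND):
    """tool pose so that point hook is at hook_s (stand frame, mm) with the caddy tipped by tip deg"""
    S=R.from_euler('z',stand[2],degrees=True)
    C=S*R.from_euler('zy',[0,tip],degrees=True)
    h=np.array([stand[0],stand[1],0])+S.apply(hook_s)
    return h+C.apply(TCPc-np.array([45,0,83])),C*GR
def hook_now(stand=STAND):
    p,q=cur(); C=q*GR.inv(); h=p+C.apply(np.array([45,0,83])-TCPc)
    S=R.from_euler('z',stand[2],degrees=True)
    return S.inv().apply(h-[stand[0],stand[1],0]),(S.inv()*C).as_euler('ZYX',degrees=True)
_C=R.from_euler('z',16.8,degrees=True)
set_grasp(_C.inv().apply(np.array([538.1,-161.5,98.0])-[549.3,-158,0]),_C.inv()*R.from_euler('xyz',[180,-19.9,16.5],degrees=True))
E
python3 - <<'E'
from plan import *
import plan
print(plan.TCPc, hook_now()); show()
a=rows(cur(),tool_for([-95,0,105],0),mm=42,f=0)
b=rows(a,tool_for([-45,0,85],40),mm=30,deg=5,f=0)
print(a[0],b[0],b[1].as_euler('xyz',degrees=True))
E
```

```text
[-11.7  -0.1  98. ] (array([ -39. , -317.8,  154.5]), array([ 5.8,  0. , -0. ]))
5.35 [ 538.4 -160.9  169.5] [180.  -19.9  16.6] F [ 0.4  1.1 -2.1] T [-0.2  0.6 -0.1] g 0.129 78.1
{"delta_pos": [-0.125, -1.023, 0.119], "delta_rot": [-0.025, 0.0, 0.069], "fingers": 0}
{"delta_pos": [-0.138, -1.022, 0.114], "delta_rot": [-0.024, 0.0, 0.069], "fingers": 0}
{"delta_pos": [-0.15, -1.021, 0.11], "delta_rot": [-0.025, 0.001, 0.069], "fingers": 0}
{"delta_pos": [-0.162, -1.02, 0.105], "delta_rot": [-0.024, 0.0, 0.069], "fingers": 0}
{"delta_pos": [-0.175, -1.018, 0.101], "delta_rot": [-0.025, 0.001, 0.069], "fingers": 0}
{"delta_pos": [-0.187, -1.017, 0.097], "delta_rot": [-0.024, 0.0, 0.069], "fingers": 0}
{"delta_pos": [-0.199, -1.014, 0.092], "delta_rot": [-0.025, 0.001, 0.068], "fingers": 0}
{"delta_pos": [-0.211, -1.013, 0.088], "delta_rot": [-0.024, 0.0, 0.069], "fingers": 0}
--
{"delta_pos": [0.203, -0.001, 0.035], "delta_rot": [-0.002, -0.444, -0.001], "fingers": 0}
{"delta_pos": [0.205, -0.001, 0.019], "delta_rot": [-0.002, -0.444, -0.001], "fingers": 0}
{"delta_pos": [0.206, -0.001, 0.003], "delta_rot": [-0.002, -0.445, -0.001], "fingers": 0}
{"delta_pos": [0.205, -0.001, -0.012], "delta_rot": [-0.002, -0.444, -0.001], "fingers": 0}
{"delta_pos": [0.204, -0.001, -0.028], "delta_rot": [-0.002, -0.445, -0.001], "fingers": 0}
{"delta_pos": [0.201, -0.001, -0.044], "delta_rot": [-0.002, -0.444, -0.0], "fingers": 0}
{"delta_pos": [0.197, -0.001, -0.06], "delta_rot": [-0.002, -0.445, -0.001], "fingers": 0}
{"delta_pos": [0.191, -0.001, -0.075], "delta_rot": [-0.003, -0.444, -0.0], "fingers": 0}
{"delta_pos": [0.185, 0.0, -0.089], "delta_rot": [-0.002, -0.445, -0.001], "fingers": 0}
--
[421.4 145.9 120. ] [492.9 159.8 133. ] [179.8  20.1  10.7]
```

drive_tool(
  increments=[
    {"delta_pos": [-0.1, -0.5, 0.06], "delta_rot": [-0.02, 0, 0.05], "fingers": 0},
    {"delta_pos": [-0.1, -0.86, 0.1], "delta_rot": [-0.02, 0, 0.06], "fingers": 0},
    {"delta_pos": [-0.12, -0.86, 0.1], "delta_rot": [-0.02, 0, 0.06], "fingers": 0},
    {"delta_pos": [-0.13, -0.86, 0.09], "delta_rot": [-0.02, 0, 0.06], "fingers": 0},
    {"delta_pos": [-0.14, -0.86, 0.09], "delta_rot": [-0.02, 0, 0.06], "fingers": 0},
  ],
)

```text
time_s: 5.98
eef_pos: [484.5, -23.4, 145.3]
tcp_rot: [-179.6, -19.6, 13.8]
wrist_force: [1.2, 0.4, -3.2]
grip_width: 0.129
gripper_force: 78.6
```

drive_tool(
  increments=[
    {"delta_pos": [-0.15, -0.86, 0.09], "delta_rot": [-0.02, 0, 0.05], "fingers": 0},
    {"delta_pos": [-0.16, -0.86, 0.08], "delta_rot": [-0.02, 0, 0.05], "fingers": 0},
    {"delta_pos": [-0.17, -0.86, 0.08], "delta_rot": [-0.02, 0, 0.05], "fingers": 0},
    {"delta_pos": [-0.15, -0.86, 0.08], "delta_rot": [-0.02, 0, 0.05], "fingers": 0},
    {"delta_pos": [-0.13, -0.77, 0.06], "delta_rot": [-0.02, 0, 0.05], "fingers": 0},
  ],
)

```text
time_s: 6.6
eef_pos: [432.3, 134.8, 141.7]
tcp_rot: [-179.7, -18.1, 11.1]
wrist_force: [-0.1, -0.4, -1.4]
grip_width: 0.129
gripper_force: 78.5
```

```bash
python3 - <<'E'
from plan import *
print(hook_now()); show()
b=rows(cur(),tool_for([-45,0,85],40),mm=30,deg=5,f=0)
E
```

```text
(array([-86.9, -12.4, 124.9]), array([0.6, 1.8, 0.3]))
6.6 [432.3 134.8 141.7] [-179.7  -18.1   11.1] F [-0.1 -0.4 -1.4] T [-0.1  0.5 -0. ] g 0.129 78.5
{"delta_pos": [0.183, -0.04, 0.088], "delta_rot": [-0.006, -0.477, 0.006], "fingers": 0}
{"delta_pos": [0.189, -0.04, 0.073], "delta_rot": [-0.006, -0.477, 0.006], "fingers": 0}
{"delta_pos": [0.195, -0.04, 0.057], "delta_rot": [-0.006, -0.477, 0.006], "fingers": 0}
{"delta_pos": [0.199, -0.04, 0.04], "delta_rot": [-0.006, -0.477, 0.006], "fingers": 0}
{"delta_pos": [0.201, -0.041, 0.024], "delta_rot": [-0.007, -0.477, 0.006], "fingers": 0}
{"delta_pos": [0.202, -0.041, 0.007], "delta_rot": [-0.006, -0.477, 0.007], "fingers": 0}
{"delta_pos": [0.203, -0.041, -0.01], "delta_rot": [-0.007, -0.477, 0.006], "fingers": 0}
{"delta_pos": [0.2, -0.042, -0.027], "delta_rot": [-0.006, -0.477, 0.007], "fingers": 0}
--
```

drive_tool(
  increments=[
    {"delta_pos": [0.18, -0.04, 0.09], "delta_rot": [-0.01, -0.48, 0], "fingers": 0},
    {"delta_pos": [0.19, -0.04, 0.07], "delta_rot": [0, -0.48, 0.01], "fingers": 0},
    {"delta_pos": [0.2, -0.04, 0.06], "delta_rot": [-0.01, -0.48, 0], "fingers": 0},
    {"delta_pos": [0.2, -0.04, 0.04], "delta_rot": [0, -0.48, 0.01], "fingers": 0},
    {"delta_pos": [0.2, -0.04, 0.02], "delta_rot": [-0.01, -0.48, 0.01], "fingers": 0},
  ],
)

```text
time_s: 7.22
eef_pos: [470.9, 149.3, 136.1]
tcp_rot: [180.0, 6.1, 10.9]
wrist_force: [0.5, 0.2, -2.5]
grip_width: 0.13
gripper_force: 78.7
```

drive_tool(
  increments=[
    {"delta_pos": [0.2, -0.04, 0.01], "delta_rot": [0, -0.48, 0.01], "fingers": 0},
    {"delta_pos": [0.2, -0.04, -0.01], "delta_rot": [-0.01, -0.48, 0], "fingers": 0},
    {"delta_pos": [0.2, -0.04, -0.03], "delta_rot": [-0.01, -0.48, 0.01], "fingers": 0},
  ],
)

```text
time_s: 7.6
eef_pos: [493.6, 158.5, 132.7]
tcp_rot: [179.7, 20.5, 10.7]
wrist_force: [0.3, 1.2, -2.5]
grip_width: 0.134
gripper_force: 78.7
```

```bash
python3 - <<'E'
from plan import *
import plan
h=hook_now();print(h); show()
p,q=cur()
I={c:get_image(c) for c in("scene","top")}
C=q*GR.inv()
for n,l in(("grip",(-10,0,95)),("hook",(45,0,83)),("lip_tip",(56,0,103)),("caddy",(0,0,0))):
    X=p+C.apply(np.array(l)-plan.TCPc)
    m={c:mark_of(n,c)[:1] for c in I}
    print(n,X,{c:(np.array(r[0]["pixel"])-proj(I[c],X)[0],round(r[0]["p"],2)) for c,r in m.items() if r}, tri([ray(I[c],m[c][0]["pixel"]) for c in I]) if all(m.values()) else "")
S=R.from_euler('z',STAND[2],degrees=True)
v=cv2.resize(I["scene"]["image"][180:330,200:400,::-1],None,fx=4,fy=4,interpolation=cv2.INTER_CUBIC)
for y in(-110,110):   # nominal mouth edges
  for z in (111,129,158): 
    u=((proj(I["scene"],[S.apply([0,y,z])+[STAND[0],STAND[1],0]])[0]-[200,180])*4).astype(int); cv2.circle(v,tuple(int(t) for t in u),3,(255,0,255),1)
cv2.imwrite("pics/s2.png",v)
E
```

```text
(array([-44.9,  -1.5,  84.5]), array([-0. , 40.4, -0.1]))
7.6 [493.6 158.5 132.7] [179.7  20.5  10.7] F [ 0.3  1.2 -2.5] T [ 0.1 -0.7 -0. ] g 0.134 78.7
grip [493.  158.5 129.3] {'scene': (array([ 2. , -0.3]), 0.65), 'top': (array([-0.2,  0.8]), 0.89)} (array([489.2, 157.3, 133. ]), [1.0, 1.0])
hook [526.5 164.9  84.5] {'scene': (array([ 0.8, -0.9]), 0.76), 'top': (array([-1. , -1.5]), 0.83)} (array([526.7, 165.5,  88. ]), [2.4, 2.4])
lip_tip [547.4 169.   92.6] {'scene': (array([-2. , -0.4]), 0.84), 'top': (array([-5.9,  0. ]), 0.82)} (array([539. , 178.6, 104.8]), [2.3, 2.3])
caddy [440.  148.1  50.5] {'scene': (array([-0.9, -1.5]), 0.79), 'top': (array([2.1, 0.1]), 0.78)} (array([443.1, 145.6,  48.8]), [2.7, 2.7])
```

View pics/s2.png

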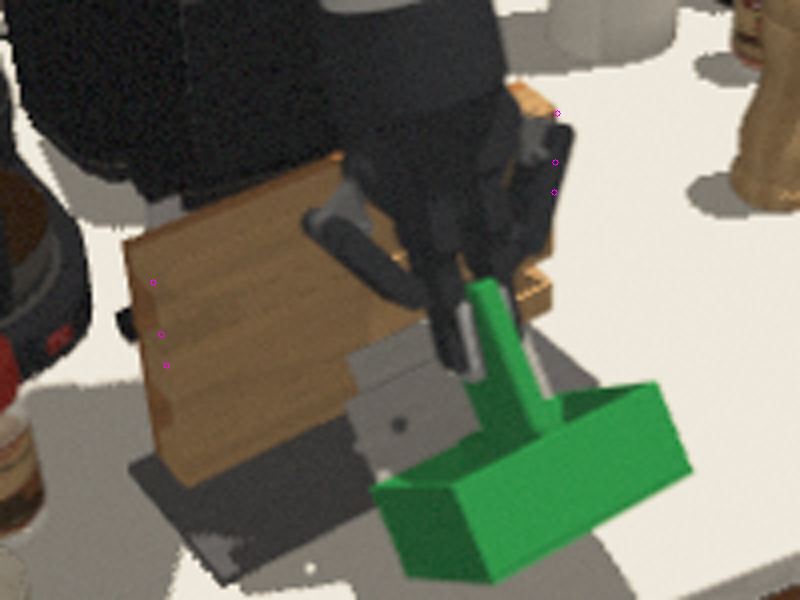

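The picture shows the caddy held tipped at about (530,480), clear of the panel, with its marks within 1 to 2 px of prediction. The panel's top-left front corner shows about 2 px above nominal, so it sits about 2 to 3 mm high, which agrees with the fit. I'll approach along the lip direction.

drive_tool(
  increments=[
    {"delta_pos": [0.06, -0.01, -0.15], "delta_rot": [0, 0, 0], "fingers": 0},
    {"delta_pos": [0.06, -0.01, -0.15], "delta_rot": [0, 0, 0], "fingers": 0},
    {"delta_pos": [0.06, -0.01, -0.15], "delta_rot": [0, 0, 0], "fingers": 0},
    {"delta_pos": [0.06, -0.01, -0.15], "delta_rot": [0, 0, 0], "fingers": 0},
    {"delta_pos": [0.06, 0, -0.15], "delta_rot": [0, 0, 0], "fingers": 0},
  ],
)

```text
time_s: 8.72
eef_pos: [514.4, 163.6, 156.6]
tcp_rot: [179.7, 20.4, 10.6]
wrist_force: [-2.9, -1.4, -1.1]
grip_width: 0.126
gripper_force: 78.6
```

```bash
cat > go.py <<'E'
from plan import *
import sys
h=hook_now();print(h);show()
if len(sys.argv)>1:
    a=[float(v) for v in sys.argv[1:]]; rows(cur(),tool_for(a[:3],a[3]),n=int(a[4]),f=0)
E
python3 go.py -21 0 111 40 3
```

```text
(array([-23.5,  -0.5, 108.5]), array([-0.1, 40.3, -0.1]))
8.72 [514.4 163.6 156.6] [179.7  20.4  10.6] F [-2.9 -1.4 -1.1] T [-0.3  0.4  0.1] g 0.126 78.6
{"delta_pos": [0.011, -0.004, -0.025], "delta_rot": [0.002, 0.01, -0.002], "fingers": 0}
{"delta_pos": [0.011, -0.003, -0.024], "delta_rot": [0.002, 0.01, -0.002], "fingers": 0}
{"delta_pos": [0.01, -0.004, -0.025], "delta_rot": [0.003, 0.01, -0.003], "fingers": 0}
--
```

drive_tool(
  increments=[
    {"delta_pos": [0, 0, 0], "delta_rot": [0, 0, 0], "fingers": 0},
    {"delta_pos": [0, 0, 0], "delta_rot": [0, 0, 0], "fingers": 0},
  ],
)

```text
time_s: 8.98
eef_pos: [514.1, 163.4, 156.3]
tcp_rot: [179.7, 20.4, 10.6]
wrist_force: [-0.8, -0.7, -1.3]
grip_width: 0.132
gripper_force: 78.9
```

```bash
python3 go.py; python3 - <<'E'
from fit import *
import plan
from plan import *
p,q=cur(); C=q*GR.inv()
I={c:get_image(c) for c in("scene","top")}
M={c:masks_of("caddy",c)[0]["region"] for c in I}
for n in("hook","lip_tip"):
    m={c:mark_of(n,c)[:1] for c in I}
    X=p+C.apply(np.array(dict(hook=(45,0,83),lip_tip=(56,0,103))[n])-plan.TCPc)
    print(n,{c:np.array(r[0]["pixel"])-proj(I[c],X)[0] for c,r in m.items() if r})
v=I["scene"]["image"][:,:,::-1].copy(); v=cv2.resize(v[190:310,220:380],None,fx=5,fy=5,interpolation=cv2.INTER_CUBIC)
for b in CAD:
    h=cv2.convexHull(((proj(I["scene"],p+C.apply(b-plan.TCPc))-[220,190])*5+2).astype(np.int32)); cv2.polylines(v,[h],True,(255,0,255),1)
cv2.imwrite("pics/s3.png",v)
E
```

```text
(array([-23.8,  -0.6, 108.2]), array([-0.1, 40.3, -0.1]))
8.97 [514.1 163.4 156.3] [179.7  20.4  10.6] F [-0.8 -0.7 -1.3] T [ 0.1 -0.4  0.1] g 0.132 78.9
hook {'scene': array([-0.7,  1.5]), 'top': array([-0.7,  0.9])}
lip_tip {'scene': array([-0.1, -1.4]), 'top': array([-2.6,  1.2])}
```

View pics/s3.png

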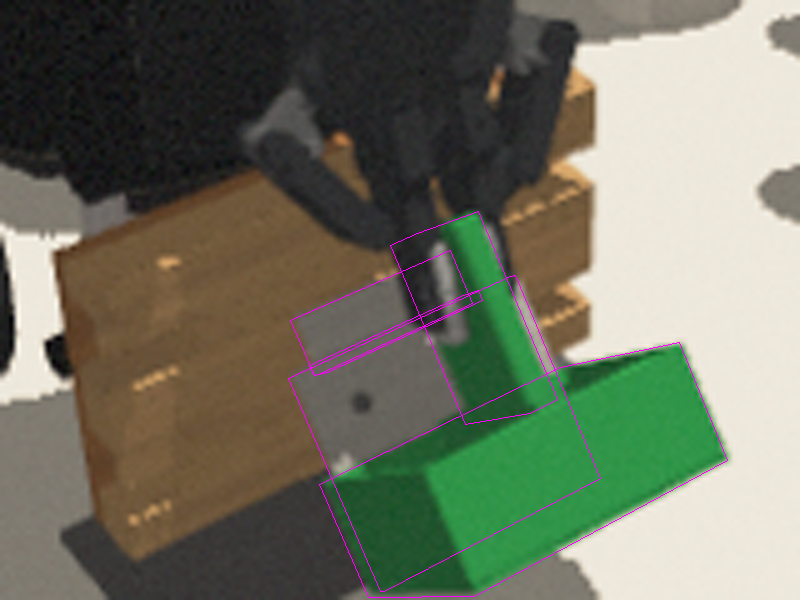

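The overlay follows the caddy closely: the lip's left end is at (295,320) and the bin's corner at (475,595). Groove corners show at the panel's right end, with the upper slat's bottom at about (595,150) and the middle slat's top at about (592,188). From those I'll work out the true height.

```bash
python3 - <<'E'
from plan import *
I=get_image("scene")
S=R.from_euler('z',STAND[2],degrees=True)
for n,px,o in(("slat bottom",(595,150),9),("floor",(592,188),-9),("top",(596,90),38)):
    u=np.array([220,190])+(np.array(px)-2)/5
    zs=np.arange(100,180,.5); P=proj(I,[S.apply([0,-110,z])+[STAND[0],STAND[1],0] for z in zs])
    d=np.linalg.norm(P-u,axis=1); i=d.argmin(); print(n,u,zs[i],round(d[i],1),"dz",zs[i]-o-120)
g=cv2.cvtColor(I["image"][195:250,318:348],cv2.COLOR_RGB2GRAY)
for c in (334,336,337): print(c,list(g[:48,c-318]))
E
```

```text
slat bottom [338.6 219.6] 131.5 0.4 dz 2.5
floor [338.  227.2] 113.0 0.8 dz 2.0
top [338.8 207.6] 160.0 0.5 dz 2.0
334 [np.uint8(49), np.uint8(51), np.uint8(42), np.uint8(46), np.uint8(49), np.uint8(58), np.uint8(107), np.uint8(154), np.uint8(140), np.uint8(143), np.uint8(148), np.uint8(153), np.uint8(151), np.uint8(160), np.uint8(116), np.uint8(90), np.uint8(90), np.uint8(96), np.uint8(94), np.uint8(96), np.uint8(96), np.uint8(94), np.uint8(89), np.uint8(87), np.uint8(93), np.uint8(142), np.uint8(220), np.uint8(223), np.uint8(193), np.uint8(178), np.uint8(160), np.uint8(90), np.uint8(120), np.uint8(156), np.uint8(96), np.uint8(95), np.uint8(93), np.uint8(95), np.uint8(95), np.uint8(96), np.uint8(99), np.uint8(97), np.uint8(97), np.uint8(92), np.uint8(97), np.uint8(99), np.uint8(100), np.uint8(101)]
336 [np.uint8(120), np.uint8(109), np.uint8(104), np.uint8(146), np.uint8(225), np.uint8(232), np.uint8(232), np.uint8(234), np.uint8(230), np.uint8(215), np.uint8(179), np.uint8(170), np.uint8(171), np.uint8(139), np.uint8(92), np.uint8(88), np.uint8(91), np.uint8(94), np.uint8(96), np.u
[... 417 characters left out ...]
7 [np.uint8(122), np.uint8(124), np.uint8(123), np.uint8(161), np.uint8(233), np.uint8(232), np.uint8(232), np.uint8(232), np.uint8(233), np.uint8(229), np.uint8(200), np.uint8(153), np.uint8(157), np.uint8(102), np.uint8(95), np.uint8(95), np.uint8(95), np.uint8(94), np.uint8(94), np.uint8(95), np.uint8(95), np.uint8(89), np.uint8(92), np.uint8(104), np.uint8(154), np.uint8(218), np.uint8(232), np.uint8(232), np.uint8(232), np.uint8(230), np.uint8(213), np.uint8(166), np.uint8(133), np.uint8(89), np.uint8(96), np.uint8(92), np.uint8(97), np.uint8(94), np.uint8(101), np.uint8(94), np.uint8(97), np.uint8(94), np.uint8(98), np.uint8(97), np.uint8(99), np.uint8(102), np.uint8(98), np.uint8(97)]
```

drive_tool(
  increments=[
    {"delta_pos": [0.012, 0, -0.026], "delta_rot": [0, 0, 0], "fingers": 0},
    {"delta_pos": [0.012, 0, -0.026], "delta_rot": [0, 0, 0], "fingers": 0},
    {"delta_pos": [0.012, 0, -0.026], "delta_rot": [0, 0, 0], "fingers": 0},
    {"delta_pos": [0.012, 0, -0.026], "delta_rot": [0, 0, 0], "fingers": 0},
  ],
)

```text
time_s: 9.93
eef_pos: [517.0, 164.1, 159.5]
tcp_rot: [179.7, 20.5, 10.6]
wrist_force: [-4.4, -0.6, -1.2]
grip_width: 0.127
gripper_force: 78.6
```

```bash
python3 go.py -18 0 114.4 40 3
```

```text
(array([-20.9,  -0.5, 111.4]), array([-0.1, 40.4, -0.1]))
9.93 [517.  164.1 159.5] [179.7  20.5  10.6] F [-4.4 -0.6 -1.2] T [-0.1  0.5  0.1] g 0.127 78.6
{"delta_pos": [0.012, -0.003, -0.03], "delta_rot": [0.002, 0.012, -0.002], "fingers": 0}
{"delta_pos": [0.012, -0.003, -0.029], "delta_rot": [0.002, 0.012, -0.002], "fingers": 0}
{"delta_pos": [0.013, -0.004, -0.03], "delta_rot": [0.002, 0.012, -0.003], "fingers": 0}
--
```

drive_tool(
  increments=[
    {"delta_pos": [0, 0, 0], "delta_rot": [0, 0, 0], "fingers": 0},
    {"delta_pos": [0, 0, 0], "delta_rot": [0, 0, 0], "fingers": 0},
  ],
)

```text
time_s: 10.18
eef_pos: [517.1, 164.1, 159.6]
tcp_rot: [179.7, 20.4, 10.6]
wrist_force: [-5.2, -0.5, -0.5]
grip_width: 0.134
gripper_force: 78.6
```

```bash
python3 go.py -18 0 114.4 40 3
```

```text
(array([-20.8,  -0.5, 111.5]), array([-0.1, 40.3, -0.1]))
10.18 [517.1 164.1 159.6] [179.7  20.4  10.6] F [-5.2 -0.5 -0.5] T [-0.1  0.6  0.2] g 0.134 78.6
{"delta_pos": [0.012, -0.004, -0.029], "delta_rot": [0.002, 0.011, -0.002], "fingers": 0}
{"delta_pos": [0.011, -0.003, -0.029], "delta_rot": [0.002, 0.011, -0.002], "fingers": 0}
{"delta_pos": [0.012, -0.004, -0.028], "delta_rot": [0.001, 0.011, -0.003], "fingers": 0}
--
```

drive_tool(
  increments=[
    {"delta_pos": [-0.013, 0, -0.035], "delta_rot": [0, 0, 0], "fingers": 0},
    {"delta_pos": [-0.013, 0, -0.035], "delta_rot": [0, 0, 0], "fingers": 0},
    {"delta_pos": [0, 0, 0], "delta_rot": [0, 0, 0], "fingers": 0},
  ],
)

```text
time_s: 10.55
eef_pos: [518.0, 164.2, 162.8]
tcp_rot: [179.7, 20.3, 10.6]
wrist_force: [0.2, 0.5, -2.5]
grip_width: 0.131
gripper_force: 78.8
```

```bash
python3 go.py
```

```text
(array([-19.8,  -0.6, 114.7]), array([-0.1, 40.2, -0.1]))
10.55 [518.  164.2 162.8] [179.7  20.3  10.6] F [ 0.2  0.5 -2.5] T [ 0.1 -0.5  0. ] g 0.131 78.8
```

drive_tool(
  increments=[
    {"delta_pos": [0.008, 0, -0.029], "delta_rot": [0, 0, 0], "fingers": 0},
    {"delta_pos": [0.008, 0, -0.029], "delta_rot": [0, 0, 0], "fingers": 0},
    {"delta_pos": [0.008, 0, -0.029], "delta_rot": [0, 0, 0], "fingers": 0},
    {"delta_pos": [0.008, 0, -0.029], "delta_rot": [0, 0, 0], "fingers": 0},
    {"delta_pos": [0, 0, 0], "delta_rot": [0, 0, 0], "fingers": 0},
  ],
)

```text
time_s: 11.18
eef_pos: [520.3, 164.7, 166.5]
tcp_rot: [179.7, 20.4, 10.6]
wrist_force: [-0.1, 0.6, -2.5]
grip_width: 0.128
gripper_force: 78.8
```

```bash
python3 go.py -14 0 122.2 40 4
```

```text
(array([-17.5,  -0.6, 118.4]), array([-0.1, 40.3, -0.1]))
11.18 [520.3 164.7 166.5] [179.7  20.4  10.6] F [-0.1  0.6 -2.5] T [ 0.  -0.6 -0. ] g 0.128 78.8
{"delta_pos": [0.011, -0.003, -0.028], "delta_rot": [0.002, 0.007, -0.002], "fingers": 0}
{"delta_pos": [0.012, -0.003, -0.028], "delta_rot": [0.002, 0.007, -0.002], "fingers": 0}
{"delta_pos": [0.011, -0.003, -0.029], "delta_rot": [0.001, 0.007, -0.001], "fingers": 0}
{"delta_pos": [0.012, -0.003, -0.028], "delta_rot": [0.002, 0.007, -0.002], "fingers": 0}
--
```

Free of contact. Going on along the lip.

drive_tool(
  increments=[
    {"delta_pos": [0.011, 0, -0.028], "delta_rot": [0, 0, 0], "fingers": 0},
    {"delta_pos": [0.011, 0, -0.028], "delta_rot": [0, 0, 0], "fingers": 0},
    {"delta_pos": [0.011, 0, -0.028], "delta_rot": [0, 0, 0], "fingers": 0},
    {"delta_pos": [0.011, 0, -0.028], "delta_rot": [0, 0, 0], "fingers": 0},
    {"delta_pos": [0, 0, 0], "delta_rot": [0, 0, 0], "fingers": 0},
  ],
)

```text
time_s: 11.8
eef_pos: [523.4, 165.3, 170.1]
tcp_rot: [179.7, 20.4, 10.6]
wrist_force: [-1.0, 0.4, -2.3]
grip_width: 0.128
gripper_force: 78.8
```

```bash
python3 go.py -10.5 0 126.4 40 4
```

```text
(array([-14.4,  -0.5, 121.9]), array([-0.1, 40.3, -0.1]))
11.8 [523.4 165.3 170.1] [179.7  20.4  10.6] F [-1.   0.4 -2.3] T [ 0.1 -0.6  0.1] g 0.128 78.8
{"delta_pos": [0.012, -0.003, -0.033], "delta_rot": [0.002, 0.007, -0.002], "fingers": 0}
{"delta_pos": [0.012, -0.003, -0.033], "delta_rot": [0.002, 0.007, -0.002], "fingers": 0}
{"delta_pos": [0.012, -0.002, -0.033], "delta_rot": [0.001, 0.007, -0.001], "fingers": 0}
{"delta_pos": [0.012, -0.003, -0.033], "delta_rot": [0.002, 0.008, -0.002], "fingers": 0}
--
```

drive_tool(
  increments=[
    {"delta_pos": [0.011, 0, -0.03], "delta_rot": [0, 0, 0], "fingers": 0},
    {"delta_pos": [0.011, 0, -0.03], "delta_rot": [0, 0, 0], "fingers": 0},
    {"delta_pos": [0.011, 0, -0.03], "delta_rot": [0, 0, 0], "fingers": 0},
    {"delta_pos": [0.011, 0, -0.03], "delta_rot": [0, 0, 0], "fingers": 0},
    {"delta_pos": [0, 0, 0], "delta_rot": [0, 0, 0], "fingers": 0},
  ],
)

```text
time_s: 12.42
eef_pos: [526.7, 165.9, 174.0]
tcp_rot: [179.7, 20.4, 10.6]
wrist_force: [-0.0, 1.3, -1.7]
grip_width: 0.131
gripper_force: 78.8
```

```bash
python3 go.py -7.5 0 130 40 4
```

```text
(array([-11. ,  -0.6, 125.9]), array([-0.1, 40.3, -0.1]))
12.43 [526.7 165.9 174. ] [179.7  20.4  10.6] F [-0.   1.3 -1.7] T [ 0.1 -0.6  0. ] g 0.131 78.8
{"delta_pos": [0.01, -0.003, -0.03], "delta_rot": [0.002, 0.007, -0.002], "fingers": 0}
{"delta_pos": [0.011, -0.003, -0.03], "delta_rot": [0.002, 0.007, -0.002], "fingers": 0}
{"delta_pos": [0.01, -0.003, -0.03], "delta_rot": [0.001, 0.007, -0.001], "fingers": 0}
{"delta_pos": [0.011, -0.002, -0.03], "delta_rot": [0.002, 0.007, -0.002], "fingers": 0}
--
```

drive_tool(
  increments=[
    {"delta_pos": [0.011, 0, -0.03], "delta_rot": [0, 0, 0], "fingers": 0},
    {"delta_pos": [0.011, 0, -0.03], "delta_rot": [0, 0, 0], "fingers": 0},
    {"delta_pos": [0.011, 0, -0.03], "delta_rot": [0, 0, 0], "fingers": 0},
    {"delta_pos": [0.011, 0, -0.03], "delta_rot": [0, 0, 0], "fingers": 0},
    {"delta_pos": [0, 0, 0], "delta_rot": [0, 0, 0], "fingers": 0},
  ],
)

```text
time_s: 13.05
eef_pos: [529.9, 166.6, 177.9]
tcp_rot: [179.7, 20.4, 10.6]
wrist_force: [-0.0, 0.1, -1.3]
grip_width: 0.127
gripper_force: 78.8
```

```bash
python3 go.py -4.5 0 130.5 40 4
```

```text
(array([ -7.7,  -0.5, 129.8]), array([-0.1, 40.3, -0.1]))
13.05 [529.9 166.6 177.9] [179.7  20.4  10.6] F [-0.   0.1 -1.3] T [ 0.1 -0.6  0. ] g 0.127 78.8
{"delta_pos": [0.016, -0.003, -0.01], "delta_rot": [0.002, 0.007, -0.002], "fingers": 0}
{"delta_pos": [0.016, -0.003, -0.01], "delta_rot": [0.002, 0.007, -0.002], "fingers": 0}
{"delta_pos": [0.016, -0.003, -0.01], "delta_rot": [0.001, 0.007, -0.002], "fingers": 0}
{"delta_pos": [0.016, -0.002, -0.009], "delta_rot": [0.002, 0.007, -0.001], "fingers": 0}
--
```

drive_tool(
  increments=[
    {"delta_pos": [0.016, 0, -0.01], "delta_rot": [0, 0, 0], "fingers": 0},
    {"delta_pos": [0.016, 0, -0.01], "delta_rot": [0, 0, 0], "fingers": 0},
    {"delta_pos": [0.016, 0, -0.01], "delta_rot": [0, 0, 0], "fingers": 0},
    {"delta_pos": [0.016, 0, -0.01], "delta_rot": [0, 0, 0], "fingers": 0},
    {"delta_pos": [0, 0, 0], "delta_rot": [0, 0, 0], "fingers": 0},
  ],
)

```text
time_s: 13.68
eef_pos: [532.8, 167.1, 178.4]
tcp_rot: [179.7, 20.4, 10.6]
wrist_force: [0.5, 0.5, -2.5]
grip_width: 0.129
gripper_force: 78.8
```

```bash
python3 go.py -2.5 0 130.5 40 3
```

```text
(array([ -4.8,  -0.5, 130.3]), array([-0.1, 40.3, -0.1]))
13.68 [532.8 167.1 178.4] [179.7  20.4  10.6] F [ 0.5  0.5 -2.5] T [ 0.1 -0.6  0. ] g 0.129 78.8
{"delta_pos": [0.016, -0.004, -0.006], "delta_rot": [0.002, 0.01, -0.002], "fingers": 0}
{"delta_pos": [0.015, -0.004, -0.006], "delta_rot": [0.002, 0.009, -0.002], "fingers": 0}
{"delta_pos": [0.016, -0.003, -0.006], "delta_rot": [0.003, 0.01, -0.003], "fingers": 0}
--
```

```bash
python3 - <<'E'
from plan import *
a=cur()
for h,t in(((-4.6,-.5,128.8),30),((-4.2,-.5,126.2),20),((-3.6,-.5,123.6),10),((-3.2,-.5,121),0)):
    a=rows(a,tool_for(h,t),n=4,f=0)
E
```

```text
{"delta_pos": [-0.028, 0.0, 0.066], "delta_rot": [0.003, 0.257, -0.001], "fingers": 0}
{"delta_pos": [-0.031, 0.0, 0.064], "delta_rot": [0.003, 0.257, -0.001], "fingers": 0}
{"delta_pos": [-0.034, 0.001, 0.063], "delta_rot": [0.003, 0.257, -0.001], "fingers": 0}
{"delta_pos": [-0.037, 0.0, 0.061], "delta_rot": [0.003, 0.258, -0.001], "fingers": 0}
--
{"delta_pos": [-0.026, 0.0, 0.071], "delta_rot": [0.001, 0.25, 0.0], "fingers": 0}
{"delta_pos": [-0.03, 0.0, 0.07], "delta_rot": [0.001, 0.25, 0.001], "fingers": 0}
{"delta_pos": [-0.033, 0.0, 0.069], "delta_rot": [0.002, 0.25, 0.0], "fingers": 0}
{"delta_pos": [-0.035, 0.001, 0.067], "delta_rot": [0.001, 0.25, 0.001], "fingers": 0}
--
{"delta_pos": [-0.028, 0.0, 0.072], "delta_rot": [0.001, 0.25, 0.0], "fingers": 0}
{"delta_pos": [-0.031, 0.0, 0.07], "delta_rot": [0.001, 0.25, 0.0], "fingers": 0}
{"delta_pos": [-0.034, 0.0, 0.069], "delta_rot": [0.002, 0.25, 0.001], "fingers": 0}
{"delta_pos": [-0.037, 0.0, 0.067], "delta_rot": [0.001, 0.25, 0.0], "fingers": 0}
--
{"delta_pos": [-0.032, 0.0, 0.072], "delta_rot": [0.001, 0.25, 0.001], "fingers": 0}
{"delta_pos": [-0.035, 0.0, 0.071], "delta_rot": [0.001, 0.25, 0.0], "fingers": 0}
{"delta_pos": [-0.038, 0.0, 0.069], "delta_rot": [0.002, 0.25, 0.001], "fingers": 0}
{"delta_pos": [-0.041, 0.0, 0.067], "delta_rot": [0.001, 0.25, 0.0], "fingers": 0}
--
```

drive_tool(
  increments=[
    {"delta_pos": [-0.028, 0, 0.066], "delta_rot": [0, 0.25, 0], "fingers": 0},
    {"delta_pos": [-0.031, 0, 0.064], "delta_rot": [0, 0.26, 0], "fingers": 0},
    {"delta_pos": [-0.034, 0, 0.063], "delta_rot": [0.01, 0.26, 0], "fingers": 0},
    {"delta_pos": [-0.037, 0, 0.061], "delta_rot": [0, 0.26, 0], "fingers": 0},
    {"delta_pos": [0, 0, 0], "delta_rot": [0, 0, 0], "fingers": 0},
  ],
)

```text
time_s: 14.3
eef_pos: [524.3, 165.7, 170.5]
tcp_rot: [179.9, 10.1, 10.7]
wrist_force: [-0.1, -0.6, -2.3]
grip_width: 0.126
gripper_force: 78.7
```

```bash
python3 go.py -4.2 -0.5 126.2 20 4
```

```text
(array([ -5.3,  -0.2, 129.1]), array([-0., 30.,  0.]))
14.3 [524.3 165.7 170.5] [179.9  10.1  10.7] F [-0.1 -0.6 -2.3] T [ 0.1 -0.3  0.1] g 0.126 78.7
{"delta_pos": [-0.022, 0.002, 0.072], "delta_rot": [0.001, 0.25, -0.001], "fingers": 0}
{"delta_pos": [-0.024, 0.002, 0.071], "delta_rot": [0.001, 0.251, -0.001], "fingers": 0}
{"delta_pos": [-0.028, 0.002, 0.07], "delta_rot": [0.001, 0.25, -0.0], "fingers": 0}
{"delta_pos": [-0.031, 0.001, 0.069], "delta_rot": [0.001, 0.251, -0.001], "fingers": 0}
--
```

drive_tool(
  increments=[
    {"delta_pos": [-0.022, 0, 0.072], "delta_rot": [0, 0.25, 0], "fingers": 0},
    {"delta_pos": [-0.024, 0, 0.071], "delta_rot": [0, 0.25, 0], "fingers": 0},
    {"delta_pos": [-0.028, 0, 0.07], "delta_rot": [0, 0.25, 0], "fingers": 0},
    {"delta_pos": [-0.031, 0, 0.069], "delta_rot": [0, 0.25, 0], "fingers": 0},
    {"delta_pos": [0, 0, 0], "delta_rot": [0, 0, 0], "fingers": 0},
  ],
)

```text
time_s: 14.92
eef_pos: [519.2, 164.7, 159.4]
tcp_rot: [179.9, 0.2, 10.7]
wrist_force: [-0.1, 0.7, -1.7]
grip_width: 0.133
gripper_force: 78.7
```

```bash
python3 go.py -3.6 -0.5 123.6 10 4
```

```text
(array([ -4. ,  -0.2, 125.9]), array([-0. , 20.1, -0. ]))
14.93 [519.2 164.7 159.4] [179.9   0.2  10.7] F [-0.1  0.7 -1.7] T [ 0. -0. -0.] g 0.133 78.7
{"delta_pos": [-0.029, 0.002, 0.07], "delta_rot": [0.002, 0.252, 0.0], "fingers": 0}
{"delta_pos": [-0.032, 0.002, 0.069], "delta_rot": [0.002, 0.252, 0.0], "fingers": 0}
{"delta_pos": [-0.035, 0.002, 0.067], "delta_rot": [0.003, 0.252, 0.001], "fingers": 0}
{"delta_pos": [-0.039, 0.002, 0.066], "delta_rot": [0.002, 0.252, 0.0], "fingers": 0}
--
```

drive_tool(
  increments=[
    {"delta_pos": [-0.029, 0, 0.07], "delta_rot": [0, 0.25, 0], "fingers": 0},
    {"delta_pos": [-0.032, 0, 0.069], "delta_rot": [0, 0.25, 0], "fingers": 0},
    {"delta_pos": [-0.035, 0, 0.067], "delta_rot": [0, 0.25, 0], "fingers": 0},
    {"delta_pos": [-0.039, 0, 0.066], "delta_rot": [0, 0.25, 0], "fingers": 0},
    {"delta_pos": [0, 0, 0], "delta_rot": [0, 0, 0], "fingers": 0},
  ],
)

```text
time_s: 15.55
eef_pos: [514.7, 163.9, 148.1]
tcp_rot: [179.9, -9.8, 10.7]
wrist_force: [-0.1, -0.7, -2.1]
grip_width: 0.133
gripper_force: 78.8
```

```bash
python3 go.py -3.2 -0.2 121 0 4
```

```text
(array([ -3.4,  -0.2, 123.4]), array([-0. , 10.1, -0.1]))
15.55 [514.7 163.9 148.1] [179.9  -9.8  10.7] F [-0.1 -0.7 -2.1] T [-0.   0.3 -0. ] g 0.133 78.8
{"delta_pos": [-0.033, 0.0, 0.071], "delta_rot": [0.003, 0.252, 0.001], "fingers": 0}
{"delta_pos": [-0.036, 0.0, 0.07], "delta_rot": [0.003, 0.252, 0.001], "fingers": 0}
{"delta_pos": [-0.039, 0.0, 0.068], "delta_rot": [0.003, 0.253, 0.001], "fingers": 0}
{"delta_pos": [-0.043, 0.0, 0.066], "delta_rot": [0.003, 0.252, 0.001], "fingers": 0}
--
```

drive_tool(
  increments=[
    {"delta_pos": [-0.033, 0, 0.071], "delta_rot": [0, 0.25, 0], "fingers": 0},
    {"delta_pos": [-0.036, 0, 0.07], "delta_rot": [0, 0.25, 0], "fingers": 0},
    {"delta_pos": [-0.039, 0, 0.068], "delta_rot": [0.01, 0.25, 0], "fingers": 0},
    {"delta_pos": [-0.043, 0, 0.066], "delta_rot": [0, 0.25, 0], "fingers": 0},
    {"delta_pos": [0, 0, 0], "delta_rot": [0, 0, 0], "fingers": 0},
  ],
)

```text
time_s: 16.18
eef_pos: [511.9, 163.5, 136.1]
tcp_rot: [-179.9, -19.8, 10.7]
wrist_force: [0.0, 0.3, -1.5]
grip_width: 0.129
gripper_force: 78.7
```

```bash
python3 go.py -3.2 -0.2 118.5 0 3
```

```text
(array([ -2.8,   0.1, 121. ]), array([0. , 0.1, 0.1]))
16.18 [511.9 163.5 136.1] [-179.9  -19.8   10.7] F [ 0.   0.3 -1.5] T [-0.1  0.5  0. ] g 0.129 78.7
{"delta_pos": [-0.01, 0.002, 0.019], "delta_rot": [-0.003, 0.002, 0.0], "fingers": 0}
{"delta_pos": [-0.011, 0.002, 0.019], "delta_rot": [-0.003, 0.002, 0.001], "fingers": 0}
{"delta_pos": [-0.01, 0.002, 0.019], "delta_rot": [-0.002, 0.003, 0.0], "fingers": 0}
--
```

drive_tool(
  increments=[
    {"delta_pos": [-0.006, 0, 0.016], "delta_rot": [0, 0, 0], "fingers": 0},
    {"delta_pos": [-0.006, 0, 0.016], "delta_rot": [0, 0, 0], "fingers": 0},
    {"delta_pos": [-0.006, 0, 0.016], "delta_rot": [0, 0, 0], "fingers": 0},
    {"delta_pos": [-0.006, 0, 0.016], "delta_rot": [0, 0, 0], "fingers": 0},
    {"delta_pos": [0, 0, 0], "delta_rot": [0, 0, 0], "fingers": 0},
  ],
)

```text
time_s: 16.8
eef_pos: [511.8, 163.1, 133.2]
tcp_rot: [179.9, -19.9, 10.8]
wrist_force: [0.2, 0.4, -1.8]
grip_width: 0.129
gripper_force: 78.6
```

```bash
python3 go.py
```

```text
(array([ -3. ,  -0.4, 118.2]), array([ 0. ,  0. , -0.1]))
16.8 [511.8 163.1 133.2] [179.9 -19.9  10.8] F [ 0.2  0.4 -1.8] T [-0.1  0.5 -0. ] g 0.129 78.6
```

drive_tool(
  increments=[
    {"delta_pos": [-0.005, 0, 0.012], "delta_rot": [0, 0, 0], "fingers": 0},
    {"delta_pos": [-0.005, 0, 0.012], "delta_rot": [0, 0, 0], "fingers": 0},
    {"delta_pos": [-0.005, 0, 0.012], "delta_rot": [0, 0, 0], "fingers": 0},
    {"delta_pos": [-0.005, 0, 0.012], "delta_rot": [0, 0, 0], "fingers": 0},
    {"delta_pos": [0, 0, 0], "delta_rot": [0, 0, 0], "fingers": 0},
  ],
)

```text
time_s: 17.42
eef_pos: [511.7, 163.1, 131.8]
tcp_rot: [180.0, -20.0, 10.8]
wrist_force: [-6.6, -0.6, 10.6]
grip_width: 0.132
gripper_force: 81.1
```

```bash
python3 go.py
```

```text
(array([ -3.1,  -0.4, 116.9]), array([ 0. , -0.1, -0. ]))
17.43 [511.7 163.1 131.8] [180.  -20.   10.8] F [-6.6 -0.6 10.6] T [-0.1  0.3  0. ] g 0.132 81.1
```

drive_tool(
  increments=[
    {"delta_pos": [0.003, 0, -0.01], "delta_rot": [0, 0, 0], "fingers": 0},
    {"delta_pos": [0, 0, 0], "delta_rot": [0, 0, 0], "fingers": 0},
    {"delta_pos": [0, 0, 0], "delta_rot": [0, 0, 0], "fingers": 0},
  ],
)

```text
time_s: 17.8
eef_pos: [511.7, 163.1, 132.0]
tcp_rot: [179.9, -19.9, 10.8]
wrist_force: [-4.8, 0.4, 7.4]
grip_width: 0.131
gripper_force: 80.2
```

```bash
python3 go.py
```

```text
(array([ -3.1,  -0.4, 117. ]), array([ 0. , -0. , -0.1]))
17.8 [511.7 163.1 132. ] [179.9 -19.9  10.8] F [-4.8  0.4  7.4] T [-0.1  0.3  0.1] g 0.131 80.2
```

drive_tool(
  increments=[
    {"delta_pos": [0.006, 0, -0.016], "delta_rot": [0, 0, 0], "fingers": 0},
    {"delta_pos": [0, 0, 0], "delta_rot": [0, 0, 0], "fingers": 0},
  ],
)

```text
time_s: 18.05
eef_pos: [511.7, 163.0, 132.3]
tcp_rot: [179.9, -19.9, 10.8]
wrist_force: [-0.6, -0.6, 0.0]
grip_width: 0.129
gripper_force: 79.1
```

```bash
python3 go.py; python3 - <<'E'
from fit import *
import plan
from plan import *
p,q=cur(); C=q*GR.inv()
I={c:get_image(c) for c in("scene","top")}
S=R.from_euler('z',STAND[2],degrees=True)
for n,x0,y0 in(("scene",220,180),):
    v=cv2.resize(I[n]["image"][y0:y0+120,x0:x0+160,::-1],None,fx=5,fy=5,interpolation=cv2.INTER_CUBIC)
    for b in CAD:
        h=cv2.convexHull(((proj(I[n],p+C.apply(b-plan.TCPc))-[x0,y0])*5+2).astype(np.int32)); cv2.polylines(v,[h],True,(255,0,255),1)
    cv2.imwrite(f"pics/{n}4.png",v)
E
```

```text
(array([ -3. ,  -0.4, 117.3]), array([ 0. , -0. , -0.1]))
18.05 [511.7 163.  132.3] [179.9 -19.9  10.8] F [-0.6 -0.6  0. ] T [-0.1  0.4  0. ] g 0.129 79.1
```

View pics/scene4.png

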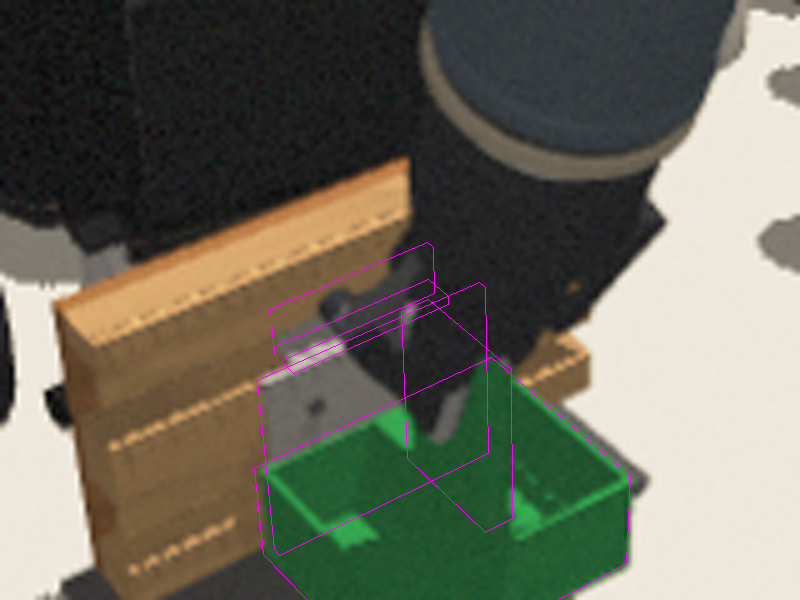

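The picture shows the caddy level at (440,500). The tongue is at (315,355), entering the groove, and the upper part of the lip is hidden behind the upper slat, so it's engaged. Now I'll press it gently to the face.

drive_tool(
  increments=[
    {"delta_pos": [0.016, 0, 0.006], "delta_rot": [0, 0, 0], "fingers": 0},
    {"delta_pos": [0.016, 0, 0.006], "delta_rot": [0, 0, 0], "fingers": 0},
    {"delta_pos": [0.016, 0, 0.006], "delta_rot": [0, 0, 0], "fingers": 0},
    {"delta_pos": [0, 0, 0], "delta_rot": [0, 0, 0], "fingers": 0},
  ],
)

```text
time_s: 18.65
eef_pos: [513.8, 163.3, 132.3]
tcp_rot: [179.9, -19.9, 10.8]
wrist_force: [-1.0, -0.6, 1.1]
grip_width: 0.127
gripper_force: 79.6
```

```bash
python3 go.py
```

```text
(array([ -1. ,  -0.6, 117.3]), array([ 0. , -0. , -0.1]))
18.65 [513.8 163.3 132.3] [179.9 -19.9  10.8] F [-1.  -0.6  1.1] T [-0.2  0.5  0. ] g 0.127 79.6
```

drive_tool(
  increments=[
    {"delta_pos": [0.012, 0, 0.004], "delta_rot": [0, 0, 0], "fingers": 0},
    {"delta_pos": [0.012, 0, 0.004], "delta_rot": [0, 0, 0], "fingers": 0},
    {"delta_pos": [0.012, 0, 0.004], "delta_rot": [0, 0, 0], "fingers": 0},
    {"delta_pos": [0, 0, 0], "delta_rot": [0, 0, 0], "fingers": 0},
  ],
)

```text
time_s: 19.15
eef_pos: [513.8, 163.3, 132.2]
tcp_rot: [180.0, -19.8, 10.7]
wrist_force: [-11.6, -2.4, 12.6]
grip_width: 0.129
gripper_force: 81.4
```

```bash
python3 go.py
```

```text
(array([ -0.9,  -0.6, 117.1]), array([ 0. ,  0.1, -0. ]))
19.15 [513.8 163.3 132.2] [180.  -19.8  10.7] F [-11.6  -2.4  12.6] T [-0.5  1.4 -0.1] g 0.129 81.4
```

drive_tool(
  increments=[
    {"delta_pos": [-0.018, 0, -0.013], "delta_rot": [0, 0, 0], "fingers": 0},
    {"delta_pos": [0, 0, 0], "delta_rot": [0, 0, 0], "fingers": 0},
    {"delta_pos": [0, 0, 0], "delta_rot": [0, 0, 0], "fingers": 0},
  ],
)

```text
time_s: 19.52
eef_pos: [514.1, 163.3, 132.4]
tcp_rot: [179.9, -19.9, 10.8]
wrist_force: [-4.8, -1.4, 2.8]
grip_width: 0.13
gripper_force: 79.5
```

```bash
python3 go.py
```

```text
(array([ -0.7,  -0.6, 117.4]), array([ 0. ,  0. , -0.1]))
19.52 [514.1 163.3 132.4] [179.9 -19.9  10.8] F [-4.8 -1.4  2.8] T [-0.3  1.1  0.1] g 0.13 79.5
```

drive_tool(
  increments=[
    {"delta_pos": [0, 0, 0], "delta_rot": [0, 0, 0], "fingers": 14},
    {"delta_pos": [0, 0, 0], "delta_rot": [0, 0, 0], "fingers": 20},
    {"delta_pos": [0, 0, 0], "delta_rot": [0, 0, 0], "fingers": 30},
    {"delta_pos": [0, 0, 0], "delta_rot": [0, 0, 0], "fingers": 40},
    {"delta_pos": [0, 0, 0], "delta_rot": [0, 0, 0], "fingers": 40},
  ],
  newtons=30,
)

```text
time_s: 20.15
eef_pos: [514.4, 163.5, 132.6]
tcp_rot: [179.9, -19.9, 10.8]
wrist_force: [-0.3, 0.0, -1.0]
grip_width: 0.471
gripper_force: 0.0
```

```bash
python3 - <<'E'
from plan import *
import plan
show()
I={c:get_image(c) for c in("scene","top")}
p,q=cur();C=q*GR.inv()
for n,l in(("grip",(-10,0,95)),("hook",(45,0,83)),("caddy",(0,0,0))):
    X=p+C.apply(np.array(l)-plan.TCPc)
    print(n,{c:(np.array(r["pixel"])-proj(I[c],X)[0],round(r["p"],2)) for c in I for r in mark_of(n,c)[:1]})
E
```

```text
20.15 [514.4 163.5 132.6] [179.9 -19.9  10.8] F [-0.3  0.  -1. ] T [-0.1  0.3 -0. ] g 0.471 0.0
grip {'scene': (array([2.3, 1. ]), 0.79)}
hook {'scene': (array([0.9, 0.9]), 0.9), 'top': (array([-71.3,  -1.9]), 0.24)}
caddy {'scene': (array([ 2. , -2.1]), 0.56), 'top': (array([2.4, 0.6]), 0.76)}
```

Released and hanging. Retreating along the fingers.

drive_tool(
  increments=[
    {"delta_pos": [0, 0, -0.25], "delta_rot": [0, 0, 0], "fingers": 40},
    {"delta_pos": [0, 0, -0.4], "delta_rot": [0, 0, 0], "fingers": 40},
    {"delta_pos": [0, 0, -0.6], "delta_rot": [0, 0, 0], "fingers": 40},
    {"delta_pos": [0, 0, -0.8], "delta_rot": [0, 0, 0], "fingers": 40},
    {"delta_pos": [0, 0, -0.8], "delta_rot": [0, 0, 0], "fingers": 40},
  ],
)

```text
time_s: 21.18
eef_pos: [475.7, 156.1, 240.5]
tcp_rot: [179.9, -19.9, 10.7]
wrist_force: [-0.1, 0.9, -0.3]
grip_width: 0.464
gripper_force: 0.0
```

drive_tool(
  increments=[
    {"delta_pos": [0, 0.5, -0.6], "delta_rot": [0, 0, 0], "fingers": 40},
    {"delta_pos": [0, 0.9, -0.3], "delta_rot": [0, 0, 0], "fingers": 40},
    {"delta_pos": [0, 0.9, 0], "delta_rot": [0, 0, 0], "fingers": 40},
    {"delta_pos": [0, 0.9, 0], "delta_rot": [0, 0, 0], "fingers": 40},
    {"delta_pos": [0, 0.9, 0], "delta_rot": [0, 0, 0], "fingers": 40},
  ],
)

```text
time_s: 21.8
eef_pos: [494.7, -7.8, 274.0]
tcp_rot: [179.9, -19.9, 10.8]
wrist_force: [0.7, -0.0, 0.5]
grip_width: 0.471
gripper_force: 0.0
```

```bash
python3 - <<'E'
from plan import *
show()
I=get_image("scene")
cv2.imwrite("pics/end.png",cv2.resize(I["image"][150:390,150:470,::-1],None,fx=2.5,fy=2.5,interpolation=cv2.INTER_CUBIC))
E
```

```text
21.8 [494.7  -7.8 274. ] [179.9 -19.9  10.8] F [ 0.7 -0.   0.5] T [-0.   0.3  0. ] g 0.471 0.0
```

View pics/end.png

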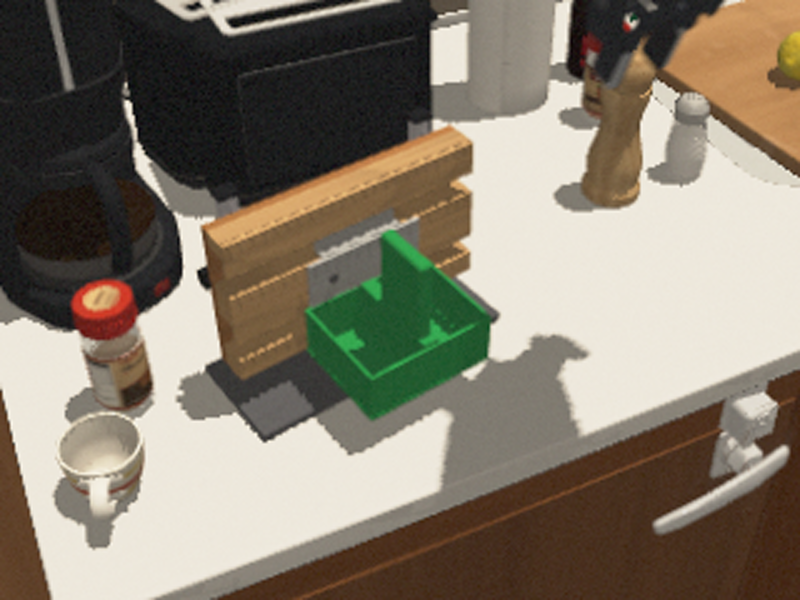

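The caddy hangs level at (395,320), centred on the panel with its tongue in the groove at (365,235). The other things stand where they were, and the gripper is clear of everything.

```bash
python3 -c "
from bench import robot
print(robot.finish_job())"
```

```text
the job is handed in; nothing more can be done
None
```

The green caddy hangs level in the panel's upper groove, let go and centred within its width, with everything else left in place; I handed the job in at about 22 s.

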